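# Clamp a litho stone in its jig to the first slip

## Task

Slide the small litho stone along the bed of the clamping jig, gently, until it is fully home against the end stop. Then clamp it with the brass thumbscrew: turn it clockwise until its slip clutch gives for the first time, stop at once (well under an eighth of a turn of slip), and let go; leave everything else as it stands.

Things in the scene. Friction and masses are not known exactly. Their poses are not given: they have to be found in the camera images.
- stone_center (a point): Tan limestone litho stone with a dark drawing, a loose block 100 x 70 x 28 mm (its x, y, z), 0.5 kg; the point is its centre, 14 mm above the bed. Starts 25 to 55 mm short of the end stop, flat on the bed between the rails, its x along the jig's x within 0.03 rad; push its free near end face, 50 mm from the point towards -x. Slides with 2 to 5 N. Home = far face touching the end stop.
- jig_bed (a point): Clamping jig, fixed: dark steel bed 192 x 112 x 12 mm. Point: on the bed's upper face, 12 mm above the table, middle line; x runs along the bed to the end stop (away from the robot, within 0.35 rad), z up. Bed ends at x = -105 mm. Side rails: 14 mm high, inner faces at y = +-38 mm, begin at x = -85 mm. Steel bridge over it: x = 30 to 60 mm, 106 mm long in y, top 62 mm above the bed.
- jig_stop (a point): Middle of the face of the rigid aluminium end stop that the stone must touch: 75 mm from jig_bed along x, 14 mm above the bed; axes as the jig's. The stop is 22 mm high. With the stone home its centre is 50 mm short of this point.
- thumbscrew (a point): Brass thumbscrew head on the upright screw axis, above the bridge (x = 45 mm in jig_bed's frame): an upright wing 36 mm long (its x), 10 mm thick (its y: grip firmly across it), 28 mm high; the point is the wing's centre. Clockwise from above (negative about z) tightens; head, collar and pad sink together 1.9 mm per rad. Drag 0.15 N m either way, so it stays where it is left when free.
- collar (a point): Spindle's steel collar, 32 mm across, under the head; point: centre of its top, 19.5 mm below the wing's centre. With the pad on the stone the torque climbs by 0.23 N m over about 1 rad (springy; eases back if let go), to 0.38 while turning; then the clutch between head and collar slips: no more climb, collar still. Slip = angle between collar x (white line) and wing x axes, 0 at the start.
- pad: Black round pressure pad at the lower end of the screw, under the bridge, 20 mm across, 8 mm high; origin: centre of its underside, which starts 1.7 to 4 mm above the level of the stone's top, so 0.9 to 2.1 rad of free turning, then the climb (more than one grasp). When the hand pauses, the drag may read with either sign: judge the torque by its rise above free turning.
- jar_a: Amber glass jar with a metal cap, 60 mm across, 75 mm high, loose beside the jig on its +y side, centre about 160 mm from the middle line. Origin at the underside. Leave alone.
- jar_b: Glass jar with a white cap, 56 mm across, 65 mm high, loose beside the jig on its -y side, centre about 160 mm from the middle line. Origin at the underside. Leave alone.
- brush: Brush 190 mm long lying beyond the jig's end stop. Leave alone.
- jar_c: Green glass jar 68 mm across, 85 mm high, at the right. Leave alone.
- bowl: Terracotta bowl 170 mm across, 85 mm high, at the right. Leave alone.
- roller: Ink roller lying at the left. Leave alone.
Not all that is in view belongs to the job. There is more than one size of the part that bears stone_center; the job needs the smallest.

How it is judged (in metres and radians):
On the way, in this order (a step that is already met when the one before it is completed fails the run):
1. the stone is home against the end stop (x of stone_center in the frame of jig_stop above -0.052 m), for 0.2 s.
2. the pad bears on the stone, which is still home (contact force between pad and stone above 20 N and x of stone_center in the frame of jig_stop above -0.052 m), for 0.1 s.
At the end, for the whole second after the job is handed in: the stone's far face is within 2 mm of the end stop, the pad presses on it with more than 30 N, the clutch has slipped (head turned more than 0.05 rad past the collar) and everything is at rest (x of stone_center in the frame of jig_stop above -0.052 m and contact force between pad and stone above 30 N and angle between the x axis of thumbscrew and the x axis of collar, either way round above 0.05 rad and linear speed of stone below 0.01 m/s); the robot touches nothing.
It fails at once if the clutch is slipped by more than 0.75 rad (angle between the x axis of thumbscrew and the x axis of collar, either way round above 0.75 rad).
It fails at once if the robot pushes the stone with more than 25 N (contact force between any of the fingers, the arm and stone above 25 N).
It fails at once if a bystander is shifted by more than 15 mm (distance of any of jar_a, jar_b, brush, jar_c, bowl, roller from where it was at the start of the episode above 0.015 m).
It also fails if it takes over 72 s, if anything falls off the work surface, if the arm or the gripper's body presses on something with over 40 N, if the wrist force passes 120 N, or if a joint passes its speed limit or range.

## Robot

A 6-joint arm with a two-finger parallel gripper is mounted at the origin on the work surface. World frame = base frame: x ahead of the robot, y to its left, z up, the work surface at z = 0. Lengths are in mm, angles in rad, forces in N, time in s.
With the tool pointing down it reaches from about 325 to 1000 mm from the base axis. Payload 5.1 kg.
Tool frame: the origin (TCP) lies at the very end of the fingers, on their centre line; the grasp point (between the pads) lies 19 mm behind it (r.grip_point_offset is the z of the grasp point in the tool frame, in mm); z points along the fingers, y is the line along which they close (so a half turn about z gives the same grasp; the last joint's range is limited). The gripper opens to 85 mm and grips with 20 to 120 N. Pads are 22 mm wide; open, the fingers measure 114 mm over their backs; the gripper's body (76 mm by 85 mm) begins 54 mm behind the grasp point. The pads swing forward as they close: fully open they stand 13 mm farther back than shut.
Start: joints at [-1.187, 0.124, 1.65, -0, 1.367, -0.083], TCP at [292.488, -580.462, 231.322] pointing down, gripper open.
Joint ranges: [-2.61, 2.61], [-1.02, 2.33], [0.03, 2.71], [-1.35, 4.49], [0.32, 2.68], [-2.91, 2.91]. Speed limits (rad/s): [2.57, 2.57, 3.14, 3.14, 3.14, 3.14].

## Interface

Orientations are given as a unit quaternion [x, y, z, w].
In Python, from station import r gives the robot as it stands. Calls block until the motion is done:
- r.goto(position, orientation): joint-space move of the TCP to a pose.
- r.move_linear(position, ori=None, speed=150, threshold=None): straight line of the TCP; ori=None keeps the orientation; speed is the mean speed in mm/s. With threshold (N) it stops when the force on the tool has changed by that much, and returns True; else False.
- r.goto_joints(angles): joint-space move.
- r.command_gripper(opening, strength=None): opening from 0.0 (shut) to 1.0 (fully open); strength is the grip in N (None keeps the last); returns when the fingers have stopped.
- r.sleep(seconds).
- r.solve_ik(position, orientation): joint angles nearest the present ones, or None.
- r.read_state(): the state.
- r.read_camera(name): name is "scene" or "top" or "wrist"; returns (picture, depth): 420x560x3 uint8, red, green, blue; 420x560 float32, mm along the optical axis (not along the pixel's ray), 0 where there is no reading.
- r.camera_params(name): a dict with "fx", "fy", "cx", "cy" (pixels), "R" (3x3) and "t" (3): a world point X has camera coordinates R X + t. Camera axes: x right, y down, z forward; pixel columns grow to the right and rows downward; lengths in mm; the calibration is good to about 2 mm. The wrist camera is an equidistant fisheye: a pixel r from the principal point sees the ray r / f radians off the axis. A picture is of the moment at which its call begins: read the wrist's pose just before it. camera_params takes no time and is no camera call; for the wrist camera it gives the pose at the moment of the call.
A pose or a line that the arm cannot do raises r.Unreachable and nothing moves.
- r.hand_in(): hands the job in; it is judged then, once.
The state is a dict: "time_s": time; "joints": joint angles; "joint_vel": joint speeds; "joint_efforts": joint torques, N m; "eef_pos": TCP position; "orientation": TCP orientation; "contact_force": force on the tool from outside, world axes, zero at the start; "moment": the same for the moment, N m; "gripper_width": opening from 0.0 (shut) to 1.0 (fully open); "grasp_force": force on a finger pad.
Only numpy, scipy, OpenCV 4.12 (cv2) and the standard library are available. Lean on these libraries where they do the work, as an engineer would, in place of code of your own. Each camera call takes 0.05 s, during which the arm holds its last target. There are 200 camera calls.

## Working session

There is one attempt and no reset: what is moved stays moved. The work goes in short steps, each a Python script; the robot and the scene stay as the last script left them, time stands still between calls to the robot, and variables do not carry over. Pictures are saved under pics/ and viewed, at most 10 in all, crops included, and the job is handed in when it is done.

```bash
ls; mkdir -p pics
python3 - <<'E'
from station import r
import cv2,numpy as np
for n in("scene","top"):
    im,d=r.read_camera(n); cv2.imwrite(f"pics/{n}0.png",im[:,:,::-1]); np.save(f"{n}_d.npy",d)
    p=r.camera_params(n); print(n,p)
print(r.read_state()["time_s"], r.grip_point_offset)
E
```

```text
pics
scene {'fx': 386.44096071021477, 'fy': 386.44096071021477, 'cx': 277.82320494458196, 'cy': 221.05950764507728, 'R': array([[-0.49104953,  0.87111231,  0.00580524],
       [ 0.52941509,  0.30371235, -0.79213539],
       [-0.69180201, -0.38590433, -0.61031781]]), 't': array([ 284.98338854, -234.38846158, 1779.57927018])}
top {'fx': 449.0335253948344, 'fy': 449.0335253948344, 'cx': 282.465750351262, 'cy': 209.21771336751698, 'R': array([[ 0.00400342, -0.99990094,  0.01349361],
       [-0.99110344, -0.0057626 , -0.13296904],
       [ 0.13303363, -0.01284123, -0.99102833]]), 't': array([ -39.90210353,  564.53085577, 1328.35955444])}
0.1 -18.700000000000003
```

View pics/top0.png

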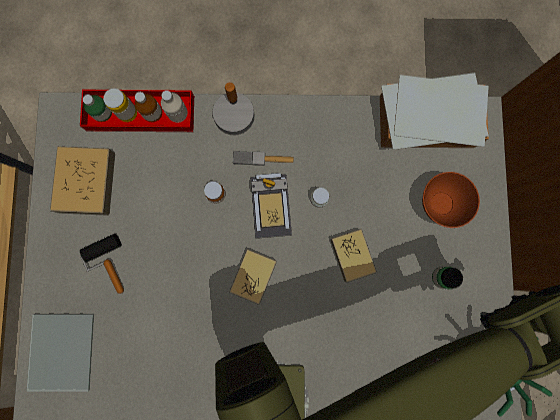

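View pics/scene0.png

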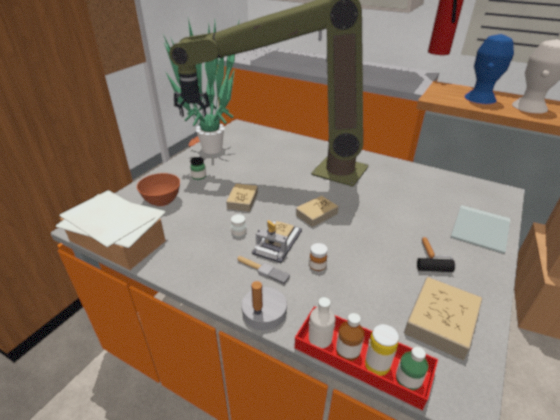

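The top view shows four litho stones: one in the jig (271,209), and loose ones at (253,275), (353,254) and (81,180). The job's stone is the small one between the rails at (271,209). The thumbscrew is at about (269,182), and the jars beside the jig are at (213,190) and (320,196).

```bash
python3 - <<'E'
import cv2
im=cv2.imread("pics/top0.png")[165:245,225:325]
cv2.imwrite("pics/crop0.png",cv2.resize(im,(750,600),interpolation=cv2.INTER_CUBIC))
E
cat > h.py <<'E'
from station import r
import numpy as np
from scipy.spatial.transform import Rotation as Ro
def ray_z(name,u,v,z):
    p=r.camera_params(name); d=p["R"].T@np.array([(u-p["cx"])/p["fx"],(v-p["cy"])/p["fy"],1]); c=-p["R"].T@p["t"]
    return c+d*(z-c[2])/d[2]
def down(yaw):  # tool z down, tool x along world yaw (tool y = yaw-90deg)
    return (Ro.from_euler("z",yaw)*Ro.from_euler("x",np.pi)).as_quat()
E
```

```text
(no output)
```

View pics/crop0.png

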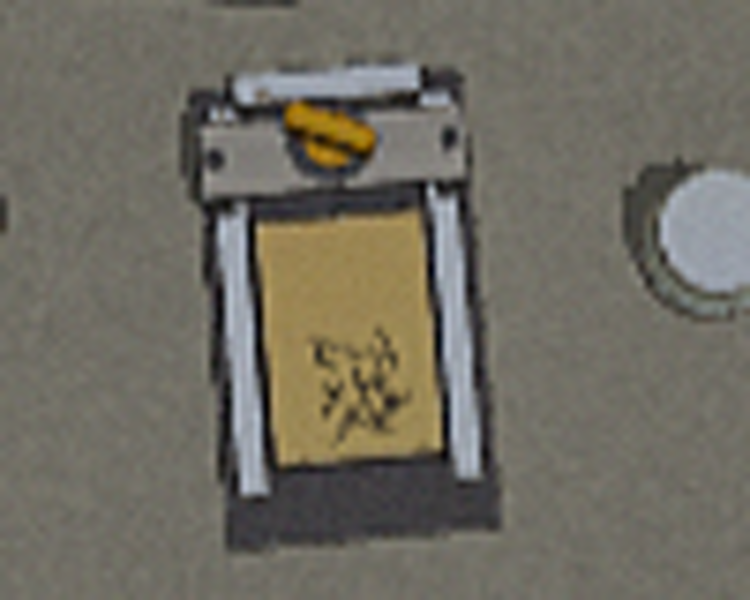

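The crop shows the small stone between the rails: near face from (277,467) to (442,452), far edge from (256,224) to (425,208). The bridge is at y of about 110-195, the brass wing runs from (287,110) to (375,140), and the bed's near corners are (228,548) and (500,526).

Run:
```python
from h import *
P=lambda u,v,z: ray_z("top",225+(u+.5)/7.5-.5,165+(v+.5)/7.5-.5,z)
bl,br=P(228,548,12),P(500,526,12)
rl,rr=P(270,494,26),P(455,480,26)
B=[P(203,197,74),P(468,180,74),P(466,108,74),P(200,125,74)]
S=[P(277,467,40),P(442,452,40),P(425,208,40),P(256,224,40)]
print(bl,br,np.linalg.norm(bl-br)); print(rl,rr,np.linalg.norm(rl-rr))
print("bridge",np.round(B,1),np.mean(B,0)); print("stone",np.round(S,1),np.mean(S,0))
m1=(bl+br)/2; m2=np.mean(B,0); d=m2-m1; yaw=np.arctan2(d[1],d[0]); print("yaw mid",yaw,"len (150)",np.hypot(*d[:2]))
e=lambda a,b: np.arctan2(*(b-a)[:2][::1])
for a,b in((bl,br),(rl,rr),(B[0],B[1]),(B[3],B[2]),(S[0],S[1]),(S[3],S[2])): print("yaw edge",np.arctan2((b-a)[0],-(b-a)[1]))
w1,w2=P(290,112,100),P(372,138,100); print("wing",w1,w2,np.arctan2((w2-w1)[1],(w2-w1)[0]))
print("jar b top",ray_z("top",320,195,65),"jar a",ray_z("top",213,190,75))
for s in ("eef_pos","orientation"): print(r.read_state()[s])
p=r.camera_params("wrist"); print(p, -p["R"].T@p["t"])
```

```text
[479.62509356  46.67665566  12.        ] [489.21185231 -64.7796873   12.        ] 111.86787889788475
[500.68638695  29.21285778  26.        ] [506.78767723 -45.97454567  26.        ] 75.43455030790942
bridge [[614.5  55.3  74. ]
 [622.1 -49.8  74. ]
 [651.2 -49.   74. ]
 [643.6  56.9  74. ]] [632.84931973   3.34630564  74.        ]
stone [[510.4  26.   40. ]
 [516.8 -40.4  40. ]
 [616.5 -33.1  40. ]
 [609.5  35.6  40. ]] [563.31914954  -2.99839684  40.        ]
yaw mid 0.08333247683856643 len (150) 148.94771652146258
yaw edge 0.08580239466302708
yaw edge 0.0809703542257153
yaw edge 0.07145460838661209
yaw edge 0.07169553670094016
yaw edge 0.09635932054210848
yaw edge 0.10202577333407527
wing [643.85029607  20.33421518 100.        ] [633.74115734 -11.73653535 100.        ] -1.8761515151706387
jar b top [ 604.75577539 -149.1554457    65.        ] jar a [616.1451622  169.93590693  75.        ]
[ 292.28424218 -579.9618503   230.18154464]
[ 9.72890790e-01  2.31263089e-01 -1.37345376e-04 -9.36072337e-04]
{'fx': 325.19226210127806, 'fy': 325.19226210127806, 'cx': 276.78271485933936, 'cy': 205.01684600075257, 'R': array([[ 0.45016213, -0.89294569, -0.00143391],
       [-0.85886456, -0.43341906,  0.27294614],
       [-0.24434756, -0.12163848, -0.96202825]]), 't': array([-648.67387205,  -34.36720265,  379.16009888])} [ 355.13848467 -548.00548079  373.21297835]
```

```bash
cat >> h.py <<'E'
YAW=0.080; J0=np.array([588.6,-0.4,12.])
def jig(x,y,z): return J0+Ro.from_euler("z",YAW).apply([x,y,z])
def fish_z(p,u,v,z):
    a=np.array([u-p["cx"],v-p["cy"]])/p["fx"]; th=np.hypot(*a); d=np.append(a/th*np.sin(th),np.cos(th))
    d=p["R"].T@d; c=-p["R"].T@p["t"]; return c+d*(z-c[2])/d[2]
E
python3 - <<'E'
from h import *
import cv2,pickle
r.goto(jig(-5,0,228),down(YAW+np.pi)); r.command_gripper(0.0,100)
s=r.read_state(); print(s["joints"],s["eef_pos"],s["time_s"])
p=r.camera_params("wrist"); im,d=r.read_camera("wrist")
pickle.dump((p,d),open("w1.pkl","wb")); cv2.imwrite("pics/w1.png",im[:,:,::-1])
E
```

```text
[-9.32705759e-02 -2.71005351e-02  1.79207953e+00  2.15477236e-05
  1.37657398e+00 -1.74412320e+00] [583.61428457  -0.75259725 240.02414236] 3.175
```

View pics/w1.png

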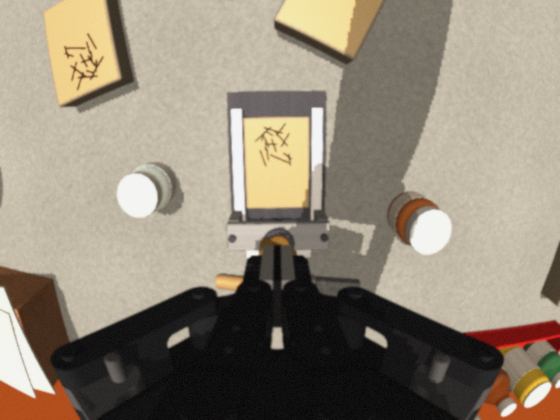

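The wrist view shows the stone in the jig, with its near edge at about (277,117). The shut fingers hide the wing at (275,243). I'll push first, with the camera on the robot's side.

Run:
```python
from h import *
import cv2,pickle
q=down(YAW+np.pi)
r.goto(jig(-112,-0.6,60),q)
r.move_linear(jig(-112,-0.6,9),q,speed=80)
f0=r.read_state()["contact_force"]
def go(x,v,t):
    h=r.move_linear(jig(x,-0.4,9),q,speed=v,threshold=t); s=r.read_state()
    d=s["eef_pos"]-J0; print(x,h,"jigx",Ro.from_euler("z",-YAW).apply(d).round(1),(np.array(s["contact_force"])-f0).round(1),s["time_s"]); return h
if not go(-91,40,7):
    if not go(-45,22,9):
        go(-28,8,9)
```

```text
-91 False jigx [-91.1  -0.3   8.9] [-0.7  0.5 -0.8] 5.5083
-45 False jigx [-46.4  -0.3   8.6] [-6.5  0.9  5.3] 7.75
-28 True jigx [-34.4  -0.2   8. ] [-0.7 -0.5 -0.3] 9.325
```

Run:
```python
from h import *
import cv2,pickle
q=down(YAW+np.pi)
for t in (9,11):
    h=r.move_linear(jig(-28,-0.4,9),q,speed=6,threshold=t); s=r.read_state()
    print(h,Ro.from_euler("z",-YAW).apply(s["eef_pos"]-J0).round(1),np.round(s["contact_force"],1),s["time_s"])
r.move_linear(jig(-60,-0.4,9),q,speed=60); r.move_linear(jig(-60,-0.4,150),q,speed=150)
r.goto(jig(-75,0,215),q)
p=r.camera_params("wrist"); im,d=r.read_camera("wrist"); print(r.read_state()["time_s"])
pickle.dump((p,d),open("w2.pkl","wb")); cv2.imwrite("pics/w2.png",im[:,:,::-1])
c=im[120:300,180:380,::-1]; cv2.imwrite("pics/w2c.png",cv2.resize(c,(660,594),interpolation=cv2.INTER_CUBIC))
```

```text
True [-34.5  -0.    7.2] [-0.6  0.2  0.3] 9.9833
True [-34.5   0.1   6.4] [-0.9 -0.   0.9] 10.8
12.8833
```

View pics/w2.png

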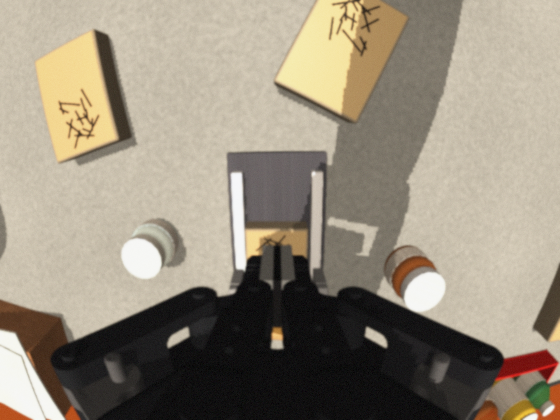

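The second view shows the stone's near edge at row 228, with the fingers still covering the screw. The pushes stopped three times at the same place, which suggests the stone is home. Next I'll look at the screw from beyond it.

Run:
```python
from h import *
import cv2,pickle
p,_=pickle.load(open("w2.pkl","rb"))
inv=lambda X: Ro.from_euler("z",-YAW).apply(X-J0).round(1)
print("stone near",inv(fish_z(p,245,228.5,40)),inv(fish_z(p,308,228.5,40)),"bed near",inv(fish_z(p,228,152,12)),inv(fish_z(p,326,152,12)))
q=down(YAW+np.pi)
r.goto(jig(85,0,170),q); r.command_gripper(0.6,100)
p=r.camera_params("wrist"); im,d=r.read_camera("wrist"); print(r.read_state()["time_s"])
pickle.dump((p,d),open("w3.pkl","wb")); cv2.imwrite("pics/w3.png",im[:,:,::-1])
cc=fish_c=p["R"]@jig(45,0,85)+p["t"]; th=np.arctan2(np.hypot(*cc[:2]),cc[2]); u,v=(p["cx"],p["cy"])+cc[:2]/np.hypot(*cc[:2])*th*p["fx"]; print(u,v)
a,b=int(u)-60,int(v)-60; print("crop origin",a,b)
cv2.imwrite("pics/w3c.png",cv2.resize(im[b:b+120,a:a+120,::-1],(600,600),interpolation=cv2.INTER_CUBIC))
np.set_printoptions(linewidth=200); print(d[b:b+120:8,a:a+120:8].round(0).astype(int))
```

```text
stone near [-22.  -33.8  28. ] [-22.   34.6  28. ] bed near [-101.9  -53.7    0. ] [-101.9   55.5    0. ]
14.175
275.61713251768623 155.15552374204486
crop origin 215 95
[[306 283 282 270 269 267 269 270 270 267 268 269 269 282 281]
 [309 297 285 271 271 270 270 271 271 272 270 271 270 289 284]
 [311 287 285 272 273 273 273 273 273 273 273 273 272 289 285]
 [313 303 289 274 274 274 274 273 274 275 275 275 275 290 288]
 [315 303 291 279 277 276 277 277 276 276 277 276 276 291 292]
 [318 283 284 278 278 278 277 278 278 278 278 279 278 292 269]
 [248 247 247 246 247 247 231 228 229 230 248 247 248 247 248]
 [249 250 248 248 250 200 201 218 225 224 230 249 249 249 251]
 [246 250 251 251 252 198 197 199 201 214 232 251 251 251 250]
 [252 253 252 253 252 253 200 200 199 200 201 211 252 253 253]
 [255 255 254 256 256 255 255 235 202 201 201 202 289 304 302]
 [331 319 320 291 290 292 291 291 290 291 291 291 290 298 319]
 [334 334 321 299 299 298 298 299 300 297 301 298 298 299 333]
 [336 336 338 337 335 335 336 335 337 336 336 336 335 336 335]
 [339 339 339 337 339 338 339 339 337 337 339 339 338 339 338]]
```

View pics/w3c.png

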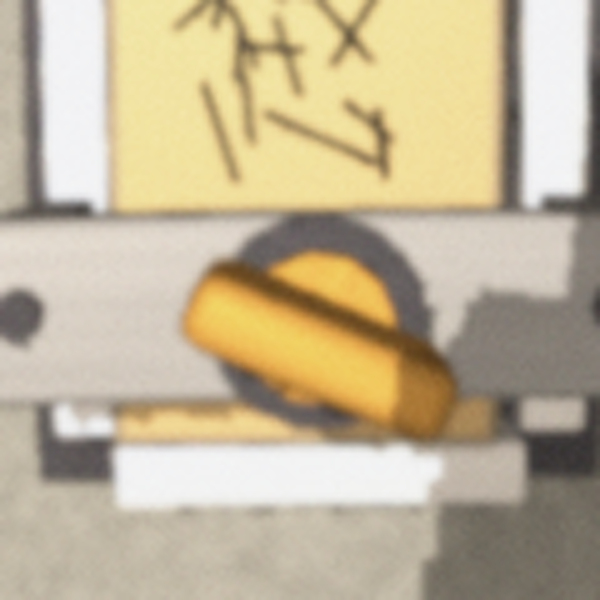

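The crop shows the stone reaching the white stop, with no gap at (310,440). The wing's top runs from (195,300) to (445,405), above its dark collar. Next I'll get the wing's pose from depth.

Run:
```python
from h import *
import cv2,pickle
p,d=pickle.load(open("w3.pkl","rb"))
v,u=np.mgrid[95:215,215:335]; z=d[95:215,215:335]
ax,ay=(u-p["cx"])/p["fx"],(v-p["cy"])/p["fx"]; th=np.hypot(ax,ay); t=np.tan(th)/th
X=np.stack([ax*t*z,ay*t*z,z],-1); W=(X-p["t"])@p["R"]
k=(W[...,2]>100)&(z>0); ztop=np.percentile(W[k][:,2],[5,50,95]); print("ztop",ztop,k.sum())
m=k&(W[...,2]>ztop[1]-4); print(cv2.minAreaRect(W[m][:,:2].astype(np.float32)))
rt=cv2.minAreaRect(W[m][:,:2].astype(np.float32)); print("jig",Ro.from_euler("z",-YAW).apply([*rt[0],ztop[1]]-J0))
Q=W[m][:,:2]; w,V=np.linalg.eigh(np.cov(Q.T)); print("pca yaw",np.arctan2(V[1,1],V[0,1]),Q.mean(0))
b=(abs(W[...,2]-74)<6)&(z>0)&(z<262); print("bridge z",np.median(W[b][:,2]),cv2.minAreaRect(W[b][:,:2].astype(np.float32)))
```

```text
ztop [107.34106443 126.41291845 127.86176876] 1094
((637.0693359375, 5.510139465332031), (35.6468505859375, 10.370000839233398), 71.33553314208984)
jig [ 48.78662375   2.01782496 114.41291845]
pca yaw 1.2406969525571159 [636.52568798   5.31445105]
bridge z 74.39712420676902 ((637.2533569335938, 2.3099632263183594), (30.271345138549805, 94.54434204101562), 5.098206043243408)
```

```bash
cat >> h.py <<'E'
C=np.array([635.3,4.4,103.5]); Y0=4.36
def st(tag=""):
    s=r.read_state(); print(tag,round(s["time_s"],2),"F",np.round(s["contact_force"],1),"M",np.round(s["moment"],3),"q6",round(s["joints"][5],3),"w",round(s["gripper_width"],3),round(float(s["grasp_force"]),0),"p",np.round(s["eef_pos"],1)); return s
E
python3 - <<'E'
from h import *
q=down(Y0); print(r.solve_ik(C+[0,0,60],q))
r.goto(C+[0,0,60],q); st("above")
h=r.move_linear(C,q,speed=60,threshold=8); st(f"down {h}")
if not h:
    r.command_gripper(0.0,90); st("grip")
E
```

```text
[-0.07754222  0.14189936  1.74704177  0.          1.25265152 -2.8667459 ]
above 15.23 F [ 0.8  0.3 -0. ] M [-0.062  0.012 -0.031] q6 -2.866 w 0.599 0.0 p [635.5   4.4 163.6]
down False 16.38 F [-0.1 -0.1 -0.5] M [-0.001  0.019  0.022] q6 -2.867 w 0.601 0.0 p [635.8   4.3 104.2]
grip 16.84 F [ 0.9 -0.   0.9] M [-0.051 -0.057  0.104] q6 -2.867 w 0.095 89.0 p [635.7   4.3 104.1]
```

```bash
cat >> h.py <<'E'
def turn(a,speed=None):
    r.move_linear(C+[0,0,-1.9*a],down(Y0-a),**({} if speed is None else dict(speed=speed)))
E
python3 - <<'E'
from h import *
for a in (0.1,0.2,0.35,0.5,0.65,0.8):
    turn(a); st(a)
E
```

```text
0.1 17.09 F [-1.   0.4  3.7] M [-0.094 -0.074 -0.202] q6 -2.769 w 0.094 89.0 p [635.7   4.3 103.9]
0.2 17.34 F [0.8 0.6 3.5] M [-0.075 -0.141 -0.147] q6 -2.67 w 0.096 89.0 p [635.7   4.3 103.6]
0.35 17.64 F [ 1.1 -0.8  4.4] M [-0.097 -0.101 -0.171] q6 -2.521 w 0.097 89.0 p [635.7   4.4 103.3]
0.5 17.94 F [1.  0.  6.1] M [-0.087 -0.095 -0.159] q6 -2.371 w 0.096 89.0 p [635.6   4.4 103. ]
0.65 18.24 F [ 0.6 -0.3  5.5] M [-0.    -0.055 -0.144] q6 -2.22 w 0.098 89.0 p [635.6   4.4 102.7]
0.8 18.54 F [ 0.6 -0.9  5.1] M [-0.051 -0.08  -0.189] q6 -2.07 w 0.094 89.0 p [635.6   4.4 102.4]
```

```bash
cat >> h.py <<'E'
def avg(n=8):
    L=[]
    for _ in range(n): r.sleep(0.02); s=r.read_state(); L.append([*s["contact_force"],s["moment"][2]])
    return np.mean(L,0).round(3),round(s["time_s"],2)
E
python3 - <<'E'
from h import *
for a in np.arange(0.9,1.75,0.1):
    turn(a); print(round(a,2),*avg())
E
```

```text
0.9 [ 0.566  0.218  5.246 -0.16 ] 18.93
1.0 [ 0.535 -0.049  5.055 -0.186] 19.31
1.1 [ 0.405  0.514  4.993 -0.189] 19.69
1.2 [ 0.094  0.209  5.64  -0.132] 20.07
1.3 [ 0.02   0.34   6.759 -0.127] 20.46
1.4 [-0.458  0.312  6.879 -0.09 ] 20.84
1.5 [-0.753  0.233  7.377 -0.084] 21.23
1.6 [-0.806  0.413  8.065 -0.034] 21.61
1.7 [-1.049  0.476  8.334 -0.014] 21.99
```

Run:
```python
from h import *
for a in np.arange(1.78,2.15,0.08):
    turn(a); print(round(a,2),*avg(12))
```

```text
1.78 [-1.561  0.566  9.152  0.013] 22.44
1.86 [-1.381  0.568  9.518  0.02 ] 22.89
1.94 [-1.726  0.554  9.954  0.047] 23.34
2.02 [-1.919  0.72  10.38   0.068] 23.79
2.1 [-2.03   0.762 10.974  0.081] 24.24
```

Run:
```python
from h import *
for a in (2.16,2.22,2.28):
    turn(a); print(round(a,2),*avg(20))
```

```text
2.16 [-2.328  0.686 11.213  0.141] 24.82
2.22 [-2.173  0.945 11.642  0.152] 25.41
2.28 [-2.756  0.828 12.177  0.14 ] 25.99
```

Run:
```python
from h import *
for a in (2.33,2.38):
    turn(a); print(round(a,2),*avg(25))
```

```text
2.33 [-2.695  0.824 12.405  0.184] 26.66
2.38 [-2.768  0.753 12.78   0.173] 27.32
```

Run:
```python
from h import *
import cv2
p=r.camera_params("wrist"); im,d=r.read_camera("wrist")
cc=p["R"]@np.array([635.5,4.4,92])+p["t"]; th=np.arctan2(np.hypot(*cc[:2]),cc[2]); u,v=(p["cx"],p["cy"])+cc[:2]/np.hypot(*cc[:2])*th*p["fx"]; print(u,v)
a,b=int(u)-60,int(v)-60
cv2.imwrite("pics/g1.png",cv2.resize(im[b:b+120,a:a+120,::-1],(600,600),interpolation=cv2.INTER_CUBIC))
```

```text
273.2281971366726 254.66701215584575
```

View pics/g1.png

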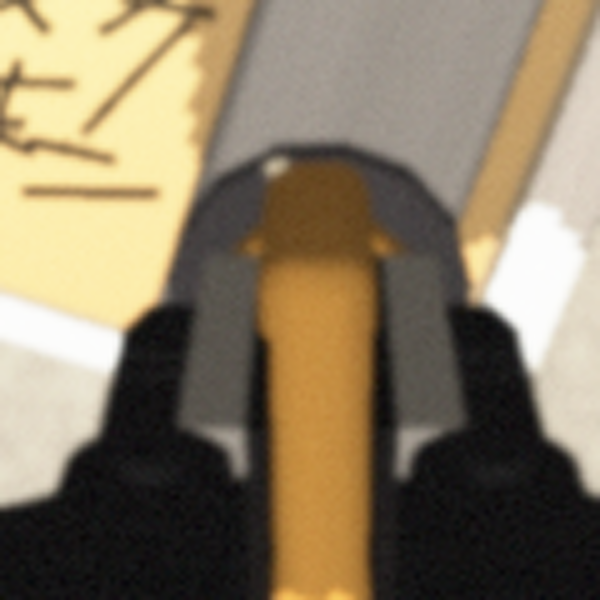

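The grip view shows the collar's white line at (275,165), left of the wing's middle at (318,165). That is about 0.25 rad of slip, the right way round and inside the limits. I'll stop turning and release.

Run:
```python
from h import *
import cv2
r.command_gripper(0.5,90); st("open")
s=r.read_state(); x=np.array(s["eef_pos"])
r.move_linear(x+[0,0,70],speed=80)
r.goto(jig(85,0,175),down(YAW+np.pi)); st()
p=r.camera_params("wrist"); im,d=r.read_camera("wrist")
cv2.imwrite("pics/f.png",cv2.resize(im[80:230,200:350,::-1],(600,600),interpolation=cv2.INTER_CUBIC))
```

```text
open 27.8 F [ 0.6  0.1 -0.3] M [-0.022  0.033 -0.024] q6 -0.488 w 0.498 0.0 p [634.6   4.4  97.9]
 29.94 F [-0.1  0.5  0.3] M [-0.01  -0.027 -0.001] q6 -1.72 w 0.503 0.0 p [673.    6.4 186.4]
```

View pics/f.png

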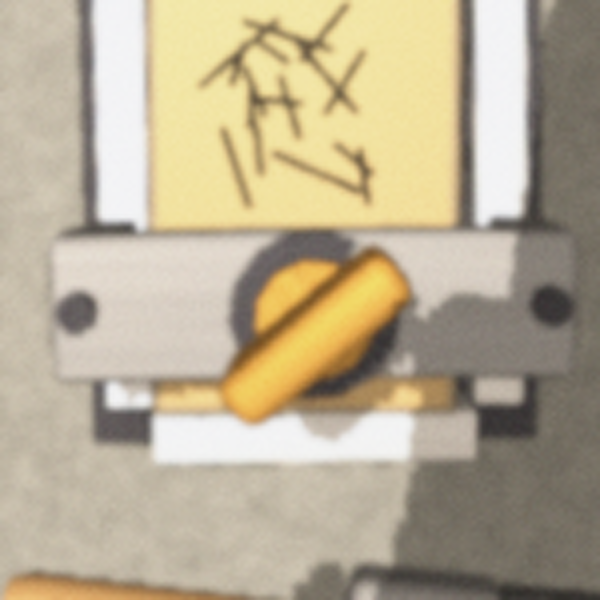

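The final view shows the wing free at (315,335), eased back by about 0.35 rad as expected. The stone is still against the white stop at (310,405), and the robot is clear.

```bash
python3 -c "
from station import r
print(r.hand_in())"
```

```text
the job is handed in; nothing more can be done
None
```

The job is handed in, with no verdict shown: the stone is home against the end stop and clamped, the clutch slipped about 0.25 rad by my reading of the wrist picture, and the robot is clear; I did not measure the pad's force on the stone.

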